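# Close up the laundry counter

### The arm

A 6-joint arm with a two-finger parallel gripper is mounted at the origin on the work surface. World frame = base frame: x ahead of the robot, y to its left, z up, the work surface at z = 0. Lengths are in mm, angles in degrees, forces in N, time in s.
With the tool pointing down it reaches from about 300 to 850 mm from the base axis. Payload 5.4 kg.
Tool frame: the origin (TCP) lies midway between the tips of the shut fingers; the grasp point (between the pads) lies 19 mm behind it; z points along the fingers, y is the line along which they close (so a half turn about z gives the same grasp; the last joint's range is limited). The gripper opens to 85 mm and grips with 20 to 120 N. Pads are 22 mm wide; open, the fingers measure 114 mm over their backs; the gripper's body (76 mm by 85 mm) begins 54 mm behind the grasp point. The pads swing forward as they close: fully open they stand 13 mm farther back than shut.
Start: joints at [62.676, 9.076, 91.501, -0, 79.423, -12.038], TCP at [151.607, 554.636, 231.299] pointing down, gripper open.
Joint ranges: [-166.64, 166.64], [-54.1, 131.32], [10.49, 154.53], [-73.88, 253.88], [9.74, 151.15], [-171.62, 171.62]. Speed limits (degrees/s): [147.25, 147.25, 180, 180, 180, 180].

### API

Orientations are given as [roll, pitch, yaw] about the fixed x, y, z axes, in that order (R = Rz(yaw) Ry(pitch) Rx(roll)).
In Python, from workcell import status, camera, camera_info, order gives the robot as it stands. The module is installed in compiled form; this text tells all that it offers.
- The arm moves only by the tool play_rows, never from a script. Its argument "rows" is a list of rows, each a list of 3 entries, a list of its own where there are three numbers: the shift along the world's x, y, z in cm, then the turn, a rotation vector about the world's x, y, z in degrees, then the gripper's target within -1 to 1 (fully open at 1, half-way at 0, shut at -1). In form: [[[x, y, z], [wx, wy, wz], gripper], ...]. A call has 1 to 12 rows; each row shifts and turns the commanded pose from where the row before left it; what a row does not reach is not made up. A row lasts 1/8 s, in which the tool goes at most 62.5 mm and 10.7 degrees, less where a joint would pass 70% of its speed; a pose out of reach is approached as far as the arm can. A call with a gripper value outside its range is refused whole. The fingers move at their own pace and stop on an object; "grip_force" is the grip in N (left out, the last holds). Time passes only in rows, so rows that do not move let the fingers close. It gives the time, the measured TCP pose, the force, the opening and the grip force at its end, in the units of the state.
- status.state(): the state, without advancing time (a new reading comes with each control period).
- camera(name): name is "side" or "top"; returns the picture (400x640x3 uint8, red, green, blue); there is no depth.
- camera_info(name): a dict with "camera_matrix" (3x3 intrinsics, pixels), "position" and "attitude" of the camera in the world. Camera axes: x right, y down, z forward; pixel columns grow to the right and rows downward; lengths in mm; the calibration is good to about 2 mm. A picture is of the moment at which its call begins. camera_info takes no time and is no camera call.
- order.sign_off(): hands the job in; it is judged then, once.
The state is a dict: "t": time; "q": joint angles; "joint_vel": joint speeds; "joint_torque": joint torques, N m; "ee_pos": TCP position; "tcp_rot": TCP orientation; "wrist_force": force on the tool from outside, world axes, zero at the start; "ft_torque": the same for the moment, N m; "gripper_width": finger opening in mm; "grasp_force": force on a finger pad.
Only numpy, scipy, OpenCV 4.12 (cv2) and the standard library are available. Lean on these libraries where they do the work, as an engineer would, in place of code of your own. Each camera call takes 0.05 s, during which the arm holds its last target. There are 200 camera calls.

### The job

Close up the laundry supplies for the night: with the fingertips, push both open drawers of the counter-top unit fully home and push the lid of the tablet box down until it lies shut, in any order and without slamming anything. Pick nothing up, keep the tablet box where it stands, and leave the bottles, jar, cup and other things on the counter undisturbed.

Things in the scene. Friction and masses are not known exactly. Their poses are not given: they have to be found in the camera images.
- left_drawer (a joint): how far the left drawer (the one to the robot's left, +y side) stands open, m: 0 fully home, grows as it comes out towards the robot, stop at 0.14. It slides on a runner with about 1.5 N of friction and stays where it is left.
- right_drawer (a joint): the same for the right drawer (-y side).
- unit: fixed pale counter-top unit with two drawers side by side, 280 mm wide (y), 180 mm deep, 130 mm tall. Origin on the counter, at mid-width, 25 mm in front of the closed drawers' faces; x points into the unit (the way that shuts the drawers), y to the left, z up.
- left_front (a point): middle of the top edge of the left drawer's outer face, 127 mm above the counter; moves with the drawer, axes as the unit's. The flat wooden front is 136 mm wide, 116 mm tall, 15 mm thick. 66 mm below this point a level copper bar handle, 80 mm long and 11 mm thick, stands 35 mm out from the face; above the handle the face is bare.
- right_front (a point): the same point on the right drawer.
- lid (a joint): opening angle of the tablet box's lid, rad: 0 shut flat on the box, 1.57 upright, stop at 1.75. The stiff hinge (about 0.22 N m) keeps the lid at any angle, so it must be pushed all the way down.
- lid_hinge (a point): middle of the hinge line, at the lid's underside, 110 mm above the counter on the far (+x) rim of the box. Turns with the lid: y along the hinge, -x along the lid to its free edge. The lid is a wooden board 180 mm from hinge to free edge, 170 mm wide, 8 mm thick, with a tab 50 mm wide reaching 13 mm past the free edge.
- lid_edge (a point): middle of the lid's free edge on its outer (top) face, at the root of the tab: 180 mm from the hinge and 8 mm above the underside.
- tablet_box: the white open box that carries the lid, with round laundry tablets inside; 180 mm deep (x), 170 mm wide (y), 110 mm tall, about 1.2 kg, standing loose on the counter. Origin at the centre of its underside, x from the front to the hinge side, z up.
- soap_pump: amber soap dispenser with a black pump, 60 mm across, 150 mm tall. Origin at the centre of its underside, z up. A bystander, to be left alone.
- jar: small glass jar with a steel cap, 52 mm across, 70 mm tall, standing on top of the drawer unit towards its back. Origin at the centre of its underside, z up. A bystander, to be left alone.
- cup: white plastic measuring cup, 56 mm across, 60 mm tall, beside the tablet box. Origin at the centre of its underside, z up. A bystander, to be left alone.
- brush: flat stain brush with a wooden handle, about 150 mm long, lying beside the tablet box. Origin on its underside, x along it. A bystander, to be left alone.
- softener: white bottle with a blue cap, 68 mm across, 175 mm tall. Origin at the centre of its underside, z up. A bystander, to be left alone.
- stain_bottle: grey bottle with a black cap, 60 mm across, 160 mm tall. Origin at the centre of its underside, z up. A bystander, to be left alone.

How it is judged (in metres and radians):
At the end, for the whole second after the job is handed in: Both drawers are within 4 mm of fully home, the lid is within 0.04 rad of shut, everything is at rest, and the tablet box and the six bystanders are within 30 mm of where they started (value of joint each of left_drawer, right_drawer below 0.004 m and value of joint lid below 0.04 rad and linear speed of tablet_box below 0.02 m/s and distance of each of tablet_box, soap_pump, jar, cup, brush, softener, stain_bottle from where it was at the start of the episode below 0.03 m and velocity of joint each of left_drawer, right_drawer above -0.02 m/s and velocity of joint lid above -0.1 rad/s); the robot touches nothing.
It fails at once if a bystander is lifted, carried, shoved more than 30 mm or knocked over (distance of any of soap_pump, jar, cup, brush, softener, stain_bottle from where it was at the start of the episode above 0.03 m or angle between any of soap_pump, jar, cup, softener, stain_bottle's own z axis and vertical above 0.5 rad).
It fails at once if the tablet box is lifted, tipped or shoved more than 30 mm (distance of tablet_box from where it was at the start of the episode above 0.03 m or angle between tablet_box's own z axis and vertical above 0.15 rad).
It fails at once if a drawer is slammed (faster than 0.5 m/s) (velocity of joint any of left_drawer, right_drawer below -0.5 m/s).
It fails at once if the lid is slammed (faster than 4 rad/s) (velocity of joint lid below -4 rad/s).
It also fails if it takes over 64 s, if anything falls off the work surface, if the arm or the gripper's body presses on something with over 40 N, if the wrist force passes 120 N, or if a joint passes its speed limit or range.

## Working session

There is one attempt and no reset: what is moved stays moved. The work goes in short steps, Python scripts to look and compute and a tool call to move; the robot and the scene stay as the last step left them, time stands still between calls to the robot, and variables do not carry over. Pictures are saved under pics/ and viewed, at most 10 in all, crops included, and the job is handed in when it is done.

Besides the shell and the picture viewer there is one more tool, called as name(argument=value, ...), one argument or row to a line, values as JSON. play_rows: Moves the arm, as the interface text tells. Its arguments: {"type":"object","properties":{"rows":{"type":"array","items":{"type":"array"}},"grip_force":{"type":"number"}},"required":["rows"]}

```bash
mkdir -p pics; python3 - <<'E'
from workcell import status,camera,camera_info
import cv2
for n in("side","top"):
    cv2.imwrite(f"pics/{n}0.png",camera(n)[:,:,::-1]); i=camera_info(n); print(n,i)
s=status.state();print(s)
E
```

```text
side {'camera_matrix': array([[495.42470086,   0.        , 310.42721905],
       [  0.        , 495.42470086, 201.29337106],
       [  0.        ,   0.        ,   1.        ]]), 'position': array([ 494.06896632, -996.320219  , 1295.84577417]), 'attitude': array([-140.89038213,    0.4022234 ,   -4.39470333])}
top {'camera_matrix': array([[371.91784087,   0.        , 326.35765307],
       [  0.        , 371.91784087, 205.43179746],
       [  0.        ,   0.        ,   1.        ]]), 'position': array([ 499.78512337,   11.16096198, 1537.90257789]), 'attitude': array([-1.77243853e+02, -1.30328807e-02, -9.15853523e+01])}
{'t': 0.1, 'q': array([ 6.26750285e+01,  9.11073881e+00,  9.15664746e+01,  1.87147320e-04,
        7.94221231e+01, -1.20380134e+01]), 'joint_vel': array([ 0.02841642, -0.12529151, -0.11478863,  0.09225524,  0.04514556,
        0.01136509]), 'joint_torque': array([-2.08636989e-04, -3.96995580e+01, -3.32335782e+01, -3.29417744e-04,
        4.20996585e-03, -3.33264381e-05]), 'ee_pos': array([151.36471524, 554.15165817, 230.38543112]), 'tcp_rot': array([-1.79902886e+02, -2.08975306e-02,  1.64712990e+02]), 'wrist_force': array([-0.04683256,  1.53026206,  0.09796879]), 'ft_torque': array([-0.03654635,  0.03232788, -0.01014817]), 'grasp_force': 0.0, 'gripper_width': 85.72866649878142}
```

View pics/side0.png

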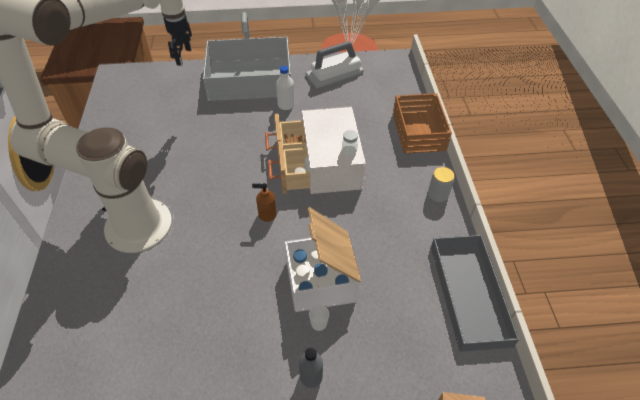

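View pics/top0.png

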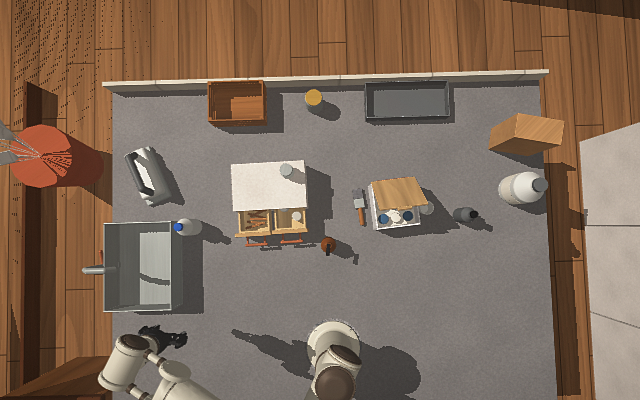

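The side view shows the unit at (335,150) with its drawers open toward (275,155), and the tablet box at (320,270) with its lid up. In the top view the unit is at (270,190) and the box at (398,205). I'll zoom in on both.

```bash
python3 - <<'E'
import cv2
t=cv2.imread("pics/top0.png")[150:260,220:450]; s=cv2.imread("pics/side0.png")[100:340,240:400]
cv2.imwrite("pics/tc.png",cv2.resize(t,None,fx=3.4,fy=3.4,interpolation=cv2.INTER_CUBIC))
cv2.imwrite("pics/sc.png",cv2.resize(s,None,fx=2.5,fy=2.5,interpolation=cv2.INTER_CUBIC))
E
```

```text
(no output)
```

View pics/tc.png

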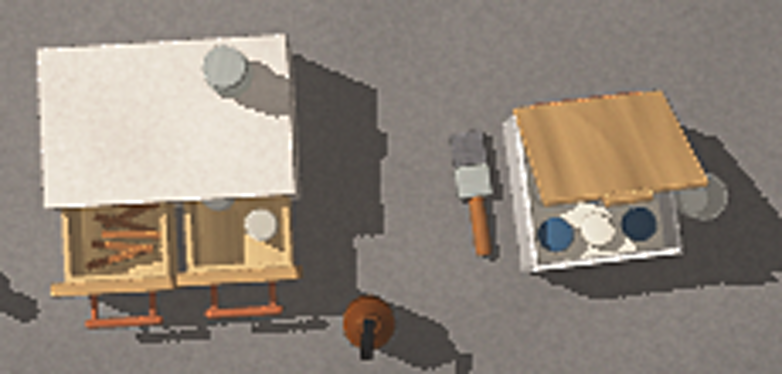

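View pics/sc.png

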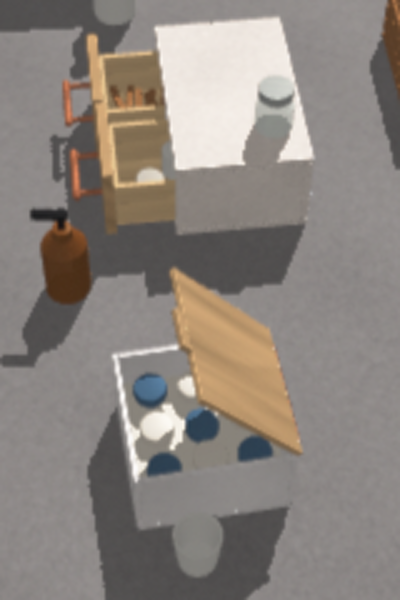

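The crops show the unit top's corners, both drawer fronts' top edges, the box's front rim, and the lid's free edge and tab. I'll cast rays through those.

```bash
cat > h.py <<'E'
import numpy as np
from scipy.spatial.transform import Rotation as R
from workcell import camera_info
I={n:camera_info(n) for n in("side","top")}
def ray(n,p):
    i=I[n]; d=R.from_euler('xyz',i['attitude'],degrees=True).apply(np.linalg.inv(i['camera_matrix'])@[*p,1]); return i['position'],d/np.linalg.norm(d)
def plane(n,p,z):
    c,d=ray(n,p); return c+d*(z-c[2])/d[2]
def tri(ps,pt):
    a,d=ray("side",ps);b,e=ray("top",pt)
    k=np.linalg.lstsq(np.c_[d,-e],b-a,rcond=None)[0]; p,q=a+k[0]*d,b+k[1]*e
    return (p+q)/2,np.linalg.norm(p-q)
T=lambda u,v:(220+(u+.5)/3.4-.5,150+(v+.5)/3.4-.5)
S=lambda u,v:(240+(u+.5)/2.5-.5,100+(v+.5)/2.5-.5)
E
python3 - <<'E'
from h import *
np.set_printoptions(precision=1,suppress=True)
for l,z,n,ps in [("unit",130,"top",[(40,48),(287,36),(296,193),(45,207)]),("unit",130,"side",[(157,27),(278,18),(311,159),(175,168)]),
 ("L",127,"top",[(52,293),(172,289)]),("R",127,"top",[(176,287),(298,279)]),("LR",127,"side",[(90,37),(110,229)]),
 ("boxrim",110,"top",[(530,270),(682,252),(507,115)]),("boxrim",110,"side",[(115,355),(137,475)]),
 ("brush",15,"top",[(465,130),(485,257)])]:
    for p in ps: print(l,n,plane(n,(T if n=="top" else S)(*p),z))
for l,s,t in [("edgeL",(175,270),(543,202)),("edgeR",(202,402),(707,187)),("hingeL",(268,330),(515,108)),("hingeR",(300,450),(660,92)),
 ("pump",(62,215),(369,320)),("soft",(0,0),(0,0)),("jar",(275,87),(225,68))]:
    if l!="soft": print(l,*tri(S(*s),T(*t)))
print("soft cap",tri((284,70),(181,227)),"cuptop",tri(S(197,528),T(703,196)))
E
```

```text
unit top [736.4 366.2 130. ]
unit top [742.3  89.2 130. ]
unit top [565.9  83.5 130. ]
unit top [558.  363.4 130. ]
unit side [562.3 367.5 130. ]
unit side [736.6 372.3 130. ]
unit side [743.5  92.8 130. ]
unit side [567.1  91.6 130. ]
L top [462.2 357.8 127. ]
L top [462.9 224.3 127. ]
R top [465.  219.8 127. ]
R top [470.1  83.8 127. ]
LR side [466.3 357.6 127. ]
LR side [479.4  -1.7 127. ]
boxrim top [ 472.7 -176.9  110. ]
boxrim top [ 488.2 -349.   110. ]
boxrim top [ 648.7 -156.8  110. ]
boxrim side [ 476.8 -178.8  110. ]
boxrim side [ 493.3 -337.   110. ]
brush top [ 641.8 -116.7   15. ]
brush top [ 488.  -135.9   15. ]
edgeL [ 546.  -173.5  254.4] 4.069667928587034
edgeR [ 558.3 -341.   253.6] 7.434809888434822
hingeL [ 655.8 -165.   119.8] 0.87390892930793
hingeR [ 669.6 -328.2  123.1] 2.098838600080678
pump [422.9   6.2 149.8] 1.758782268226798
jar [698.6 151.5 204.8] 2.955420058645588
soft cap (array([503.7, 540.5, 180.7]), np.float64(5.155485986345403)) cuptop (array([ 553.1, -385.5,   72.2]), np.float64(2.19418884859988))
```

play_rows(
  rows=[
    [[3.1,-3.3,0],[0,0,2.1],-1],
    [[3.1,-3.3,0],[0,0,2.1],-1],
    [[3.1,-3.3,0],[0,0,2.1],-1],
    [[3.1,-3.3,0],[0,0,2.1],-1],
    [[3.1,-3.3,0],[0,0,2.1],-1],
    [[3.1,-3.3,0],[0,0,2.1],-1],
    [[3.1,-3.3,0],[0,0,2.1],-1],
    [[3.1,-3.3,0],[0,0,2.1],-1],
    [[0,0,-3],[0,0,0],-1],
    [[0,0,-3],[0,0,0],-1],
    [[0,0,0],[0,0,0],-1],
    [[0,0,0],[0,0,0],-1],
  ],
)

```text
t: 1.6
ee_pos: [400.0, 290.9, 172.3]
tcp_rot: [180.0, 0.1, -178.5]
wrist_force: [0.4, 0.4, 0.2]
gripper_width: 0.0
grasp_force: 0.0
```

play_rows(
  rows=[
    [[0,0,-2.6],[0,0,0],-1],
    [[0,0,-2.6],[0,0,0],-1],
    [[0,0,-2.6],[0,0,0],-1],
    [[2,0,0],[0,0,0],-1],
    [[1.5,0,0],[0,0,0],-1],
    [[1,0,0],[0,0,0],-1],
    [[1,0,0],[0,0,0],-1],
    [[1,0,0],[0,0,0],-1],
    [[1,0,0],[0,0,0],-1],
    [[1,0,0],[0,0,0],-1],
    [[1,0,0],[0,0,0],-1],
  ],
)

```text
t: 2.98
ee_pos: [495.1, 290.7, 93.1]
tcp_rot: [180.0, -0.0, -178.5]
wrist_force: [-1.7, -0.3, 0.7]
gripper_width: -0.3
grasp_force: 0.9
```

play_rows(
  rows=[
    [[1,0,0],[0,0,0],-1],
    [[1,0,0],[0,0,0],-1],
    [[1,0,0],[0,0,0],-1],
    [[0.5,0,0],[0,0,0],-1],
  ],
)

```text
t: 3.48
ee_pos: [530.4, 290.5, 93.4]
tcp_rot: [-180.0, 0.0, -178.5]
wrist_force: [-1.2, 0.8, -0.3]
gripper_width: -0.2
grasp_force: 0.8
```

Contact is steady at about 1.5 N, the runner friction. I'll creep to the stop.

play_rows(
  rows=[
    [[0.4,0,0],[0,0,0],-1],
    [[0.4,0,0],[0,0,0],-1],
    [[0.3,0,0],[0,0,0],-1],
  ],
)

```text
t: 3.85
ee_pos: [534.9, 290.6, 93.3]
tcp_rot: [-179.9, -0.8, -178.4]
wrist_force: [-30.0, -3.3, 21.5]
gripper_width: 0.1
grasp_force: 15.2
```

play_rows(
  rows=[
    [[0.3,0,0],[0,0,0],-1],
    [[0.3,0,0],[0,0,0],-1],
  ],
)

```text
t: 4.1
ee_pos: [534.8, 290.6, 93.3]
tcp_rot: [-179.8, -1.7, -178.4]
wrist_force: [-53.0, -6.6, 39.3]
gripper_width: -0.0
grasp_force: 27.4
```

play_rows(
  rows=[
    [[-1.5,0,0],[0,0,0],-1],
    [[-3,0,0],[0,0,0],-1],
    [[-4,0,0],[0,0,0],-1],
    [[-4,0,0],[0,0,0],-1],
    [[0,-3.5,0],[0,0,0],-1],
    [[0,-3.5,0],[0,0,0],-1],
    [[0,-3.5,0],[0,0,0],-1],
    [[0,-3.5,0],[0,0,0],-1],
    [[0,0,0],[0,0,0],-1],
  ],
)

```text
t: 5.22
ee_pos: [422.2, 149.0, 93.7]
tcp_rot: [-180.0, 0.1, -178.7]
wrist_force: [0.0, 0.1, -0.2]
gripper_width: -0.1
grasp_force: 0.0
```

play_rows(
  rows=[
    [[1.5,0,0],[0,0,0],-1],
    [[1,0,0],[0,0,0],-1],
    [[1,0,0],[0,0,0],-1],
    [[1,0,0],[0,0,0],-1],
    [[1,0,0],[0,0,0],-1],
    [[1,0,0],[0,0,0],-1],
    [[1,0,0],[0,0,0],-1],
    [[1,0,0],[0,0,0],-1],
    [[1,0,0],[0,0,0],-1],
    [[1,0,0],[0,0,0],-1],
  ],
)

```text
t: 6.48
ee_pos: [527.2, 150.6, 93.3]
tcp_rot: [180.0, -0.0, -178.5]
wrist_force: [-2.8, 0.6, 0.1]
gripper_width: 0.2
grasp_force: 0.9
```

play_rows(
  rows=[
    [[0.4,0,0],[0,0,0],-1],
    [[0.4,0,0],[0,0,0],-1],
    [[0.4,0,0],[0,0,0],-1],
    [[0.2,0,0],[0,0,0],-1],
  ],
)

```text
t: 6.98
ee_pos: [539.4, 150.6, 93.2]
tcp_rot: [-180.0, -0.2, -178.5]
wrist_force: [-10.1, -0.6, 6.9]
gripper_width: -0.2
grasp_force: 5.3
```

play_rows(
  rows=[
    [[0.3,0,0],[0,0,0],-1],
    [[0.3,0,0],[0,0,0],-1],
  ],
)

```text
t: 7.22
ee_pos: [539.1, 150.7, 92.2]
tcp_rot: [-180.0, -1.1, -178.4]
wrist_force: [-34.5, -2.4, 21.0]
gripper_width: -0.0
grasp_force: 17.4
```

Both drawers are on their stops, and the force rises sharply at each. Next I retreat, lift, and go over the lid.

play_rows(
  rows=[
    [[-2,0,0],[0,0,0],-1],
    [[-2,0,0],[0,0,0],-1],
    [[0,0,4],[0,0,0],-1],
    [[0,0,4.5],[0,0,0],-1],
    [[0,0,4.5],[0,0,0],-1],
    [[0,0,4.5],[0,0,0],-1],
    [[0,0,4.5],[0,0,0],-1],
    [[0,0,0],[0,0,0],-1],
  ],
)

```text
t: 8.22
ee_pos: [509.1, 150.6, 318.3]
tcp_rot: [180.0, 0.6, -178.5]
wrist_force: [0.6, 0.3, 0.1]
gripper_width: -0.0
grasp_force: 0.0
```

play_rows(
  rows=[
    [[0.7,-4.5,0],[0,0,0.6],-1],
    [[0.7,-4.5,0],[0,0,0.6],-1],
    [[0.7,-4.5,0],[0,0,0.6],-1],
    [[0.7,-4.5,0],[0,0,0.6],-1],
    [[0.7,-4.5,0],[0,0,0.6],-1],
    [[0.7,-4.5,0],[0,0,0.6],-1],
    [[0.7,-4.5,0],[0,0,0],-1],
    [[0.7,-4.5,0],[0,0,0],-1],
    [[0.7,-4.5,0],[0,0,0],-1],
    [[0,0,0],[0,0,0],-1],
  ],
)

```text
t: 9.48
ee_pos: [569.0, -257.2, 311.0]
tcp_rot: [180.0, -0.1, -175.1]
wrist_force: [-0.4, 1.1, -0.2]
gripper_width: 0.4
grasp_force: 0.0
```

```bash
python3 - <<'E'
from workcell import camera
import cv2
t=camera("top")[150:260,220:450,::-1]; s=camera("side")[60:340,220:400,::-1]
t=cv2.resize(t,None,fx=2,fy=2);s=cv2.resize(s,None,fx=1.8,fy=1.8)
import numpy as np
c=np.zeros((504,800,3),np.uint8);c[:220,:460]=t;c[:s.shape[0],470:470+s.shape[1]]=s[:504]
cv2.imwrite("pics/c1.png",c)
E
```

```text
(no output)
```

View pics/c1.png

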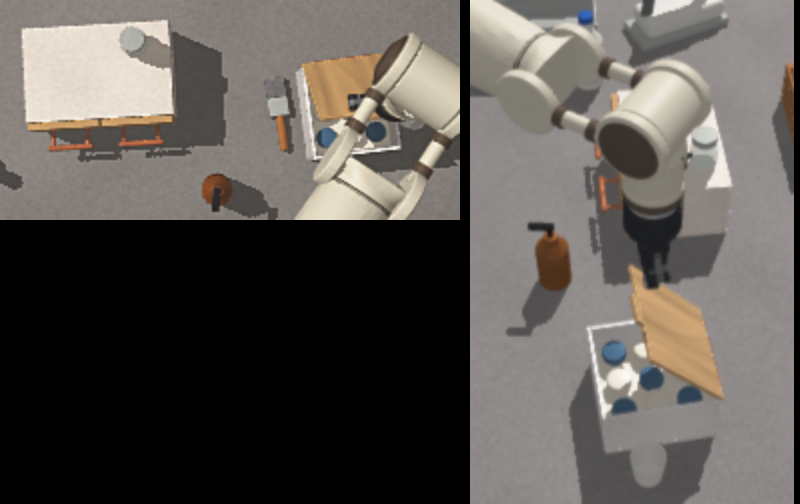

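Both drawers are flush and nothing has been disturbed. The fingertips are above the lid near its free edge. I'll descend until they touch.

play_rows(
  rows=[
    [[0.8,0,-1.5],[0,0,0],-1],
    [[0,0,-1.5],[0,0,0],-1],
    [[0,0,-1.5],[0,0,0],-1],
    [[0,0,-1],[0,0,0],-1],
    [[0,0,-0.8],[0,0,0],-1],
    [[0,0,-0.5],[0,0,0],-1],
  ],
)

```text
t: 10.32
ee_pos: [577.6, -254.4, 245.0]
tcp_rot: [-180.0, 0.0, -174.9]
wrist_force: [-0.2, -0.0, -0.2]
gripper_width: 0.2
grasp_force: 0.0
```

play_rows(
  rows=[
    [[0,0,-0.6],[0,0,0],-1],
    [[0,0,-0.6],[0,0,0],-1],
  ],
)

```text
t: 10.58
ee_pos: [577.9, -254.6, 233.6]
tcp_rot: [-180.0, 0.1, -174.9]
wrist_force: [0.1, -0.4, 2.0]
gripper_width: -0.3
grasp_force: 0.5
```

play_rows(
  rows=[
    [[-0.8,-0.1,-1.1],[0,0,0],-1],
    [[-0.8,-0.1,-1.1],[0,0,0],-1],
    [[-0.8,-0.1,-1.0],[0,0,0],-1],
    [[-0.7,-0.1,-1.0],[0,0,0],-1],
    [[-0.6,-0.1,-1.1],[0,0,0],-1],
    [[-0.6,0,-1.1],[0,0,0],-1],
  ],
)

```text
t: 11.32
ee_pos: [534.3, -259.6, 168.6]
tcp_rot: [-180.0, 0.0, -174.9]
wrist_force: [0.6, 0.1, -0.2]
gripper_width: 0.2
grasp_force: 0.4
```

play_rows(
  rows=[
    [[-0.5,0,-1.2],[0,0,0],-1],
    [[-0.4,0,-1.2],[0,0,0],-1],
    [[-0.4,0,-1],[0,0,0],-1],
    [[-0.3,0,-0.6],[0,0,0],-1],
  ],
)

```text
t: 11.82
ee_pos: [518.1, -259.1, 128.4]
tcp_rot: [180.0, -0.0, -174.9]
wrist_force: [1.0, -0.6, -0.4]
gripper_width: -0.2
grasp_force: 0.3
```

play_rows(
  rows=[
    [[0,0,-0.4],[0,0,0],-1],
    [[0,0,-0.4],[0,0,0],-1],
    [[0,0,-0.3],[0,0,0],-1],
    [[0,0,-0.1],[0,0,0],-1],
  ],
)

```text
t: 12.32
ee_pos: [518.8, -259.5, 118.4]
tcp_rot: [-180.0, -0.0, -174.9]
wrist_force: [-3.8, 2.8, 10.1]
gripper_width: 0.1
grasp_force: 5.2
```

play_rows(
  rows=[
    [[0,0,-0.2],[0,0,0],-1],
    [[0,0,-0.1],[0,0,0],-1],
  ],
)

```text
t: 12.58
ee_pos: [518.9, -259.6, 118.2]
tcp_rot: [-180.0, -0.0, -174.8]
wrist_force: [-11.4, 7.4, 26.6]
gripper_width: 0.2
grasp_force: 13.2
```

play_rows(
  rows=[
    [[0,0,1],[0,0,0],-1],
    [[0,0,3],[0,0,0],-1],
    [[0,0,4],[0,0,0],-1],
    [[0,0,4],[0,0,0],-1],
    [[-2,3,4],[0,0,0],-1],
    [[-2,4,3],[0,0,0],-1],
    [[-2,4,0],[0,0,0],-1],
    [[-1,4,0],[0,0,0],-1],
    [[-1,4,0],[0,0,0],-1],
    [[0,4,0],[0,0,0],-1],
    [[0,4,0],[0,0,0],-1],
    [[0,0,0],[0,0,0],-1],
  ],
)

```text
t: 14.08
ee_pos: [438.5, 12.6, 304.4]
tcp_rot: [180.0, 0.0, -174.7]
wrist_force: [-0.7, 0.0, 0.3]
gripper_width: 0.0
grasp_force: 0.0
```

```bash
python3 - <<'E'
from workcell import camera
import cv2,numpy as np
t=camera("top")[150:260,220:450,::-1]; s=camera("side")[60:340,220:400,::-1]
t=cv2.resize(t,None,fx=2,fy=2);s=cv2.resize(s,None,fx=1.8,fy=1.8)
c=np.zeros((504,800,3),np.uint8);c[:220,:460]=t;c[:s.shape[0],470:470+s.shape[1]]=s[:504]
cv2.imwrite("pics/c2.png",c)
E
```

```text
(no output)
```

View pics/c2.png

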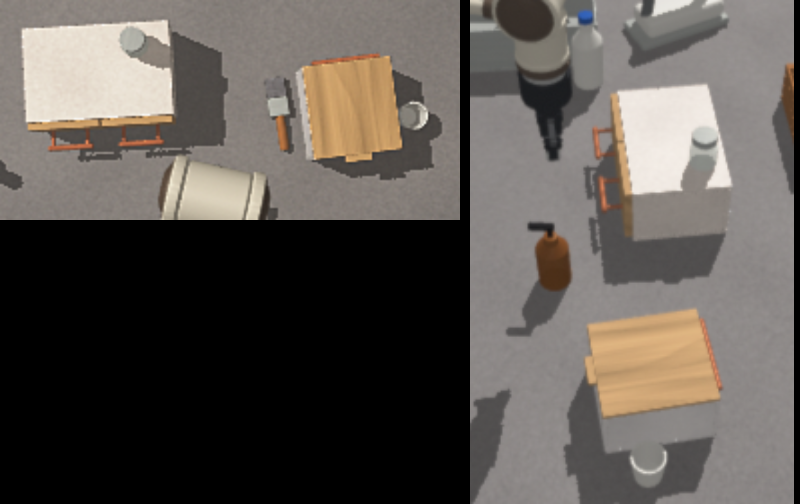

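The lid lies flat, both drawers are flush, the box and the things around it have not moved, and the arm is clear at z = 304.

```bash
python3 -c "
from workcell import order
print(order.sign_off())"
```

```text
the job is handed in; nothing more can be done
None
```

Both drawers are pushed fully home and the tablet box lid is shut, with no visible change to the box or the things around it; I handed the job in at about 14 s, and the sign-off returned no verdict.

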